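Dose a domed stud from the rivet wheel

ROBOT

A 7-joint arm with a two-finger parallel gripper is mounted at the origin on the work surface. World frame = base frame: x ahead of the robot, y to its left, z up, the work surface at z = 0. Lengths are in m, angles in rad, forces in N, time in s.
With the tool pointing down it reaches from about 0.4 to 0.9 m from the base axis. Payload 5.5 kg.
Tool frame: the origin (TCP) lies at the very end of the fingers, on their centre line; the grasp point (between the pads) lies 19 mm behind it (grip_point_offset is the distance from the TCP to the grasp point, in m); x points along the fingers, z is the direction in which the jaws open and shut, and the axes are right-handed (so a half turn about x gives the same grasp; the last joint's range is limited). The gripper opens to 85 mm and grips with 20 to 120 N. Pads are 22 mm wide; open, the fingers measure 114 mm over their backs; the gripper's body (76 mm by 85 mm) begins 54 mm behind the grasp point. The pads swing forward as they close: fully open they stand 13 mm farther back than shut.
Start: joints at [-0.842, 0.501, -0.427, 1.55, 0.221, 1.138, -0.21], TCP at [0.292, 0.581, 0.231] pointing down, gripper open.
Joint ranges: [-2.88, 2.88], [-0.31, 2.03], [-1.54, 1.56], [0.2, 2.42], [-1.41, 4.55], [0.19, 2.02], [-2.57, 2.57]. Speed limits (rad/s): [2.57, 2.57, 3.14, 3.14, 3.14, 3.14, 3.14].

INTERFACE

Orientations are given as a rotation vector (axis times angle).
In Python, from rig import * gives the robot as it stands. Calls block until the motion is done:
- movep(position, orientation): joint-space move of the TCP to a pose.
- movel(position, rotation=None, feed=0.15, f_stop=None): straight line of the TCP; rotation=None keeps the orientation; feed is the mean speed in m/s. With f_stop (N) it stops when the force on the tool has changed by that much, and returns True; else False.
- move_j(angles): joint-space move.
- grip(opening, squeeze=None): finger opening in m; squeeze is the grip in N (None keeps the last); returns when the fingers have stopped.
- sleep(seconds).
- solve_ik(position, orientation): joint angles nearest the present ones, or None.
- sense(): the state.
- capture(name): name is "scene" or "top" or "wrist"; returns the picture (400x640x3 uint8, red, green, blue); there is no depth.
- calibration(name): a dict with "mtx" (3x3 intrinsics, pixels), "xyz" and "rotation" of the camera in the world. Camera axes: x right, y up, looking along -z (the intrinsics and any distortion apply to the point x, -y, -z); pixel columns grow to the right and rows downward; lengths in m; the calibration is good to about 2 mm. A picture is of the moment at which its call begins: read the wrist's pose just before it. calibration takes no time and is no camera call; for the wrist camera it gives the pose at the moment of the call.
A pose or a line that the arm cannot do raises PlanningError and nothing moves.
- close_job(): hands the job in, once; it reports no verdict.
The state is a dict: "time": time; "qpos": joint angles; "qd": joint speeds; "tau": joint torques, N m; "position": TCP position; "tcp_rot": TCP orientation; "ft_force": force on the tool from outside, world axes, zero at the start; "ft_torque": the same for the moment, N m; "opening": finger opening in m.
Only numpy, scipy, OpenCV 4.12 (cv2) and the standard library are available. Lean on these libraries where they do the work, as an engineer would, in place of code of your own. Each camera call takes 0.05 s, during which the arm holds its last target.

TASK

On the leather bench, turn the dispenser's white wheel by its upright black peg until the pocket holding the domed brass stud sits over the drop flap, and leave it there for a moment. Then push the ball-ended lever at the stand's side over towards the catch tray, so that the flap tips the stud into the tray. Do not touch the stud with the gripper, and keep the flat brass ring in its pocket on the wheel.

Things in the scene. Friction and masses are not known exactly. Their poses are not given: they have to be found in the camera images.
- dispenser: Fixed stand: dark steel deck about 200 x 200 mm on plywood sides, top 100 mm high. Origin on the table under the wheel's axle; x points over the drop flap to the tray, y to the lever. White wheel on it: five open-bottomed pockets (inside 40 mm) and one peg, 60 degrees apart on a 68 mm radius, rims 118 mm and axle 128 mm high. It turns both ways with 1 N at the peg and stays put; pieces slide along on the deck.
- drop (a point): Where the loaded pocket's centre must come: middle of the drop flap, on the deck top, 68 mm from the axle along the stand's x. The flap is a light-metal plate 54 mm wide, level with the deck, in a notch 62 mm wide from 40 to 105 mm from the axle. It hinges on its inner edge (along y, 40 mm from the axle) and is worked by the lever on the same hinge line.
- lever_ball (a point): Centre of the 22 mm black ball on the flap lever, a 10 mm steel rod turning on the hinge line (stand's x = 40, y = 130 mm, 97 mm high). At the start the ball is at x = 5, y = 130 mm, 158 mm high, leaning 30 degrees back. A push along x of 2 to 4 N swings it over to x = 75 mm, same height, a full 60 degrees, where it stops; the flap tips down by the same angle. It stays where left. Push it all the way.
- tray (a point): Centre of the inner floor of the catch tray, a dark wooden open box fixed on the table under and beyond the flap: 165 mm along the stand's x (from 35 to 200 mm from the axle), 126 mm wide, walls 32 mm high and 4 mm thick.
- peg (a point): The upright black peg on the wheel, round, 14 mm thick, top 168 mm above the table; this point is on its axis, 145 mm above the table (23 mm below its top). It stands on the 68 mm circle; at the start within about 20 degrees of the side of the axle opposite the flap.
- stud_mid (a point): Centre of the domed brass stud, 32 mm across, 14 mm high, flat below, domed and closed above, lying loose in one of the wheel's pockets (play 4 mm all round), 40 to 80 degrees from the flap to one side or the other.
- ring_mid (a point): Centre of the flat brass ring, 32 mm across with an 18 mm hole, 8 mm high, lying loose in another pocket, on the other side of the flap. It is to stay in its pocket.
Things that resemble listed ones, but are neither listed nor needed, are in the scene too. What is shaped like the part that bears stud_mid but green is not meant. What is shaped like the part that bears ring_mid but purple is not meant.

How it is judged:
On the way:
1. the stud, still in its pocket, lies over the shut drop flap (its centre within 18 mm of the flap's middle line, 0.3 s) (x of stud_mid in the frame of dispenser between 0.045 and 0.09 m and y of stud_mid in the frame of dispenser between -0.018 and 0.018 m and z of stud_mid in the frame of dispenser between 0.102 and 0.115 m), for 0.3 s.
At the end, for the whole second after the job is handed in: The stud lies in the catch tray (its centre inside the tray's walls and less than 40 mm above the table), and the ring is still on the deck in its pocket (its centre 55 to 80 mm from the axle) (x of stud_mid in the frame of dispenser between 0.035 and 0.2 m and y of stud_mid in the frame of dispenser between -0.063 and 0.063 m and z of stud_mid in the frame of dispenser below 0.04 m and z of ring_mid in the frame of dispenser between 0.099 and 0.115 m and horizontal distance between ring_mid and dispenser between 0.055 and 0.08 m); the robot touches nothing.
It fails at once if the gripper touches the stud (contact force between the fingers and stud above 0.5 N).
It fails at once if the ring leaves the wheel (z of ring_mid in the frame of dispenser below 0.09 m).
It also fails if it takes over 45 s, if anything falls off the work surface, if the arm or the gripper's body presses on something with over 40 N, if the wrist force passes 120 N, or if a joint passes its speed limit or range.

## Working session

There is one attempt and no reset: what is moved stays moved. The work goes in short steps, each a Python script; the robot and the scene stay as the last script left them, time stands still between calls to the robot, and variables do not carry over. Pictures are saved under pics/ and viewed, and the job is handed in when it is done.

```bash
ls; mkdir -p pics; python3 - <<'E'
from rig import *
import cv2
for n in ["scene","top","wrist"]:
    c=calibration(n); im=capture(n); cv2.imwrite(f"pics/{n}0.png",im[:,:,::-1]); print(n,c)
s=sense(); print(s["time"],s["position"],s["tcp_rot"],s["opening"])
E
```

```text
pics
scene {'mtx': array([[453.55254066,   0.        , 321.86611258],
       [  0.        , 453.55254066, 201.56316182],
       [  0.        ,   0.        ,   1.        ]]), 'xyz': array([ 1.12339283, -0.23262309,  0.59210426]), 'rotation': array([0.77038626, 0.55943259, 1.12256231])}
top {'mtx': array([[368.42801872,   0.        , 315.40655453],
       [  0.        , 368.42801872, 194.4947992 ],
       [  0.        ,   0.        ,   1.        ]]), 'xyz': array([ 0.45648063, -0.04746663,  0.76907164]), 'rotation': array([ 0.17967141, -0.11508699, -1.57430542])}
wrist {'mtx': array([[299.19772513,   0.        , 317.51431022],
       [  0.        , 299.19772513, 199.50345177],
       [  0.        ,   0.        ,   1.        ]]), 'xyz': array([0.21830848, 0.61615069, 0.37302582]), 'rotation': array([-0.29276308, -0.17656521,  1.09521726])}
0.15 [0.29172353 0.58025498 0.23046211] [-0.86048954  1.39561403  0.85923433] 0.08526452226662032
```

View pics/scene0.png

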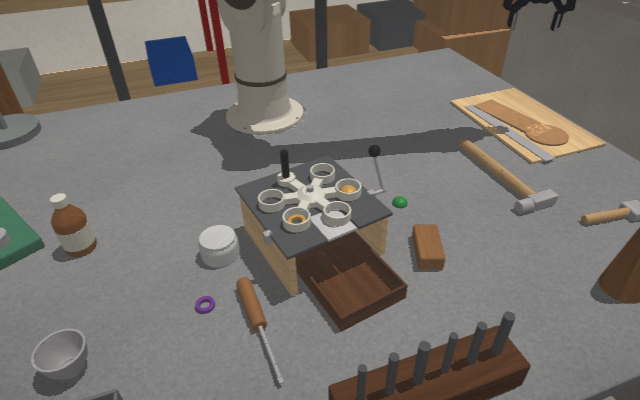

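View pics/top0.png

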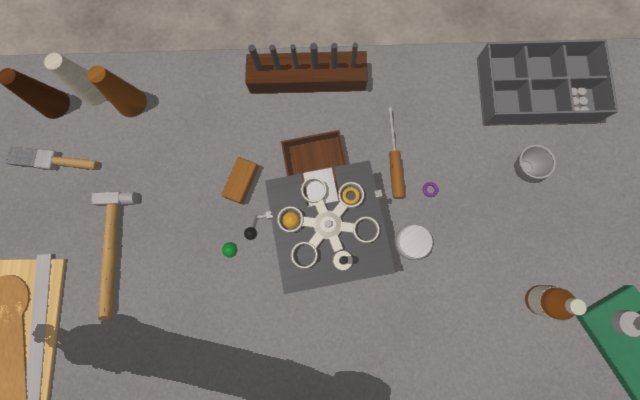

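View pics/wrist0.png

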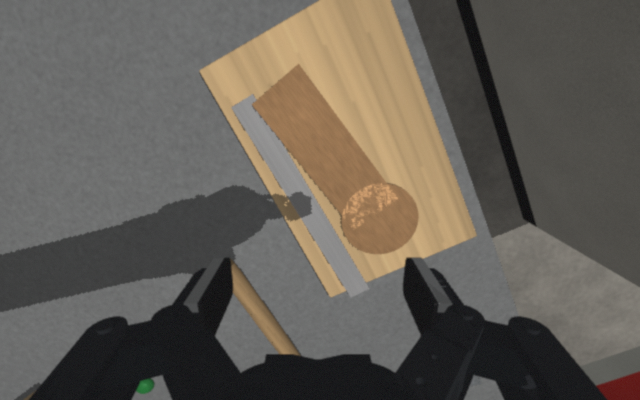

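```bash
cat > h.py <<'E'
import numpy as np, cv2
from scipy.spatial.transform import Rotation as R
def ray(c,u,v):
    d=np.linalg.inv(c["mtx"])@np.array([u,v,1.]); d=np.array([d[0],-d[1],-d[2]])
    return np.array(c["xyz"]),R.from_rotvec(c["rotation"]).apply(d/np.linalg.norm(d))
def onplane(c,u,v,z):
    o,d=ray(c,u,v); return o+d*(z-o[2])/d[2]
def proj(c,p):
    q=R.from_rotvec(c["rotation"]).inv().apply(np.atleast_2d(p)-c["xyz"]); q=q*[1,-1,-1]
    w=q@c["mtx"].T; return w[:,:2]/w[:,2:]
def tri(c1,p1,c2,p2):
    o1,d1=ray(c1,*p1);o2,d2=ray(c2,*p2)
    A=np.c_[d1,-d2]; t=np.linalg.lstsq(A,o2-o1,rcond=None)[0]
    a=o1+t[0]*d1;b=o2+t[1]*d2
    return (a+b)/2,np.linalg.norm(a-b)
E
python3 - <<'E'
import cv2
a=cv2.imread("pics/top0.png")[125:300,210:410]; cv2.imwrite("pics/topc.png",cv2.resize(a,None,fx=4,fy=4)[:600,:800] if 0 else cv2.resize(a,(685,600),interpolation=cv2.INTER_CUBIC))
a=cv2.imread("pics/scene0.png")[140:330,225:425]; cv2.imwrite("pics/scenec.png",cv2.resize(a,(632,600),interpolation=cv2.INTER_CUBIC))
E
```

```text
(no output)
```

View pics/topc.png

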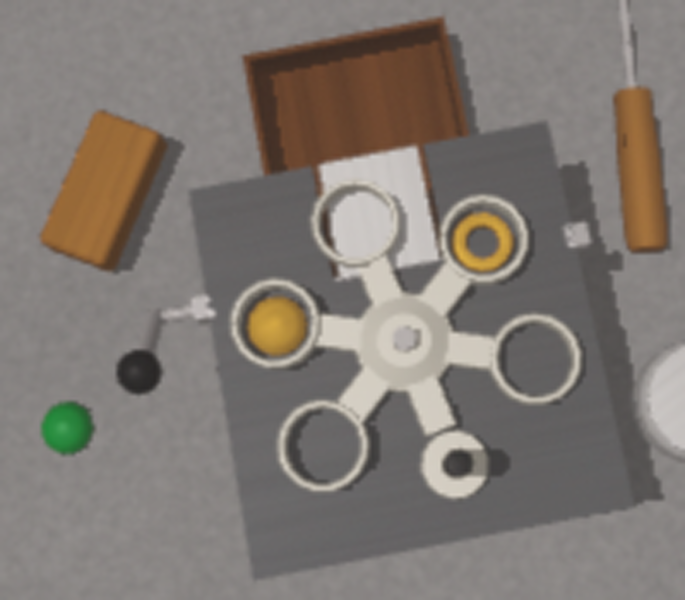

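View pics/scenec.png

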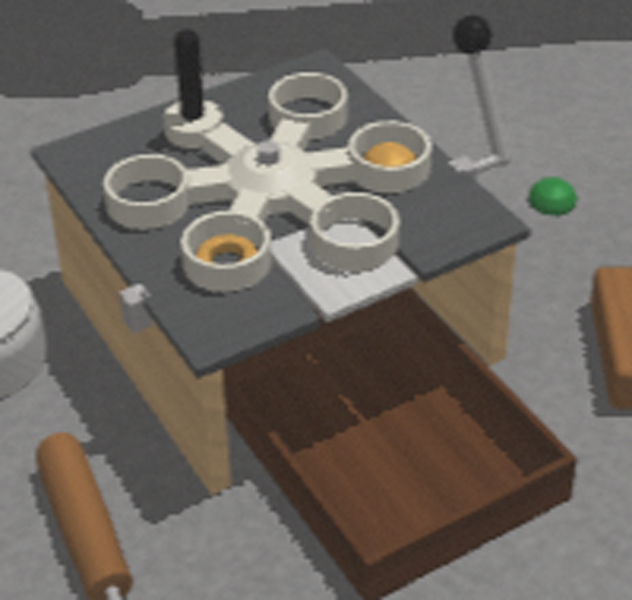

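The top crop shows the brass stud in the left pocket (full picture about 290,220) and the brass ring in the upper-right pocket (351,195). The peg top is at (344,260), the lever ball at (250,233) and the flap at (320,187). The lookalikes are the green dome (229,250) and the purple ring (430,189). The black file tips in the rack and the other tools are nowhere near the stand. I choose the brass pieces.

```bash
cat > m.py <<'E'
from rig import *
from h import *
ct=calibration("top"); cs=calibration("scene")
T=lambda x,y:(210+(x+.5)/3.425-.5,125+(y+.5)/3.4286-.5)
S=lambda x,y:(225+(x+.5)/3.16-.5,140+(y+.5)/3.158-.5)
ax,e=tri(ct,T(406,338),cs,S(267,150)); print("axle",ax,e)
corn=[onplane(ct,*T(*p),.1) for p in [(190,190),(547,123),(636,508),(254,579)]]  # far-left(+x+y), far-right, near-right, near-left
cc=np.mean(corn,0); print("deck c",cc, [round(np.linalg.norm(corn[i]-corn[(i+1)%4]),4) for i in range(4)])
xs=(corn[0]-corn[3]+corn[1]-corn[2])[:2]; yaw=np.arctan2(xs[1],xs[0]); print("yaw",np.degrees(yaw))
ys=(corn[0]-corn[1]+corn[3]-corn[2])[:2]; print("yaw y",np.degrees(np.arctan2(-ys[0],ys[1])))
O=onplane(ct,*T(406,338),.128)[:2]; print("O top",O)
c,s=np.cos(yaw),np.sin(yaw); Rm=np.array([[c,-s],[s,c]])
def loc(p): return Rm.T@(np.array(p)[:2]-O)
for n,p,z in [("stud",(276,325),.110),("ring",(482,241),.108),("pegtop",(458,462),.168),("ball",(139,371),.158),("p0",(357,223),.118),("pstud",(276,323),.118),("pring",(483,240),.118),("p3",(535,359),.118),("p4",(324,445),.118)]:
    w=onplane(ct,*T(*p),z); l=loc(w); print(n,w.round(4),l.round(4),round(np.hypot(*l),4),round(np.degrees(np.arctan2(l[1],l[0])),1))
print("ball tri",tri(ct,T(139,371),cs,S(472,33))); print("peg tri",tri(ct,T(458,462),cs,S(187,36)))
E
python3 m.py
```

```text
axle [ 0.52687038 -0.04430983  0.12662852] 0.0019115475015600695
deck c [ 0.52673165 -0.04287815  0.1       ] [np.float64(0.1986), np.float64(0.2094), np.float64(0.2001), np.float64(0.2094)]
yaw 10.520546018889883
yaw y 10.062288491334398
O top [ 0.52698484 -0.04339965]
stud [0.5365 0.0251 0.11  ] [0.0218 0.0656] 0.0691 71.6
ring [ 0.5804 -0.0842  0.108 ] [ 0.0451 -0.0499] 0.0673 -47.9
pegtop [ 0.4642 -0.0673  0.168 ] [-0.0661 -0.0121] 0.0672 -169.7
ball [0.5088 0.0866 0.158 ] [0.0059 0.1312] 0.1313 87.4
p0 [ 0.589  -0.0182  0.118 ] [0.0656 0.0134] 0.067 11.6
pstud [0.5365 0.0242 0.118 ] [0.0217 0.0647] 0.0683 71.4
pring [ 0.5791 -0.0842  0.118 ] [ 0.0438 -0.0496] 0.0662 -48.6
p3 [ 0.5167 -0.1094  0.118 ] [-0.0222 -0.063 ] 0.0668 -109.4
p4 [ 0.4738 -0.0009  0.118 ] [-0.0446  0.0515] 0.0681 130.9
ball tri (array([0.50828528, 0.08519328, 0.16031141]), np.float64(0.0019259240891474885))
peg tri (array([ 0.4639894 , -0.06810053,  0.16824124]), np.float64(0.0016315881260807513))
```

```bash
cat > g.py <<'E'
from rig import *
from h import *
O=np.array([0.527,-0.0438]); YAW=np.radians(10.4)
def W(x,y,z): c,s=np.cos(YAW),np.sin(YAW); return np.array([O[0]+c*x-s*y,O[1]+s*x+c*y,z])
def rot(a): # tool down, jaw axis at world angle a
    z=np.array([np.cos(a),np.sin(a),0]); x=np.array([0,0,-1.]); y=np.cross(z,x)
    return R.from_matrix(np.c_[x,y,z]).as_rotvec()
def pegpose(a,z,sgn,r=.068): # a world angle rad
    return np.r_[O+r*np.array([np.cos(a),np.sin(a)]),z], rot(a+sgn*np.pi/2)
E
python3 - <<'E'
from g import *
print(R.from_rotvec(sense()["tcp_rot"]).as_matrix().round(2))
for sgn in (1,-1):
  for a in (201.2,165,127):
    p,o=pegpose(np.radians(a),.135,sgn); q=solve_ik(p,o); print(sgn,a,p.round(3),None if q is None else np.round(q,2))
for k in (90,-90):
  for x in (-42,10,62):
    q=solve_ik(W(x/1000,.13,.15),rot(YAW+np.radians(k))); print(k,x,None if q is None else np.round(q,2))
E
```

```text
[[-0.   -0.89  0.45]
 [-0.    0.45  0.89]
 [-1.    0.   -0.  ]]
1 201.2 [ 0.464 -0.068  0.135] [-0.12  0.29  0.24  2.1  -0.09  0.77 -1.02]
1 165 [ 0.461 -0.026  0.135] [-0.29  0.28  0.33  2.12 -0.13  0.77 -1.71]
1 127 [0.486 0.011 0.135] [-0.96  0.56  1.14  2.08 -0.66  0.92 -1.95]
-1 201.2 [ 0.464 -0.068  0.135] [ 0.21  0.29 -0.14  2.09  0.06  0.77  1.98]
-1 165 [ 0.461 -0.026  0.135] [ 0.12  0.27 -0.13  2.1   0.05  0.77  1.26]
-1 127 [0.486 0.011 0.135] [-0.02  0.31 -0.07  2.05  0.03  0.78  0.54]
90 -42 [ 0.07  0.27 -0.33  2.07  0.12  0.81  1.42]
90 10 [ 0.07  0.36 -0.35  1.95  0.16  0.86  1.39]
90 62 [ 0.07  0.45 -0.36  1.82  0.19  0.9   1.38]
-90 -42 [-0.38  0.26  0.18  2.09 -0.06  0.8  -1.55]
-90 10 [-0.37  0.34  0.18  1.97 -0.08  0.84 -1.53]
-90 62 [-0.36  0.43  0.18  1.84 -0.1   0.88 -1.52]
```

```bash
python3 - <<'E'
from g import *
p,o=pegpose(np.radians(201.2),.24,-1)
movep(p,o); grip(.05)
c=calibration("wrist"); im=capture("wrist")
cv2.imwrite("pics/w1.png",im[:,:,::-1]); s=sense(); print(s["time"],s["position"],s["opening"],c["xyz"])
print(proj(c,np.array([[p[0],p[1],.168],[p[0],p[1],.135],[*O,.128]])))
E
```

```text
3.0333 [ 0.46362657 -0.0683362   0.23998144] 0.049810748402278476 [ 0.38695219 -0.09898443  0.38263704]
[[318.97092065 212.52940024]
 [318.85180234 198.94154014]
 [318.73060051 263.37609925]]
```

View pics/w1.png

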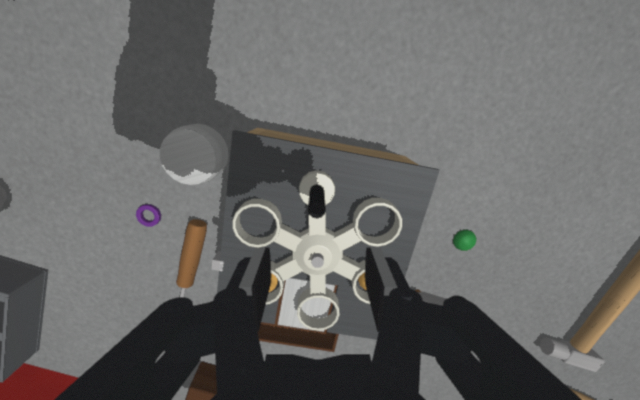

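The wrist view puts the peg top at (317,210), where (319,212) was predicted, and the axle at (317,262), where (319,263) was predicted. The measurements agree, so I'll lower over the peg, cage it and turn the wheel.

```bash
python3 - <<'E'
from g import *
p,o=pegpose(np.radians(201.2),.137,-1)
print(movel(p,o,feed=.1,f_stop=8)); grip(.019,20); s=sense(); print(s["time"],s["opening"],s["ft_force"].round(1))
for a in np.linspace(201.2,127.2,8)[1:]:
    p,o=pegpose(np.radians(a),.137,-1)
    st=movel(p,o,feed=.08,f_stop=15); s=sense(); print(round(a,1),st,round(s["time"],2),s["ft_force"].round(1),s["opening"].round(4))
    if st: break
for n in ("top","scene"): cv2.imwrite(f"pics/{n}2.png",capture(n)[:,:,::-1])
a=cv2.imread("pics/top2.png")[125:300,210:410]; cv2.imwrite("pics/topc2.png",cv2.resize(a,(685,600),interpolation=cv2.INTER_CUBIC))
a=cv2.imread("pics/scene2.png")[140:330,225:425]; cv2.imwrite("pics/scenec2.png",cv2.resize(a,(632,600),interpolation=cv2.INTER_CUBIC))
E
```

```text
False
4.6167 0.018921384538904015 [ 0.3 -0.6  0.2]Traceback (most recent call last):
  File "<stdin>", line 6, in <module>
AttributeError: 'float' object has no attribute 'round'
```

The first arc step ran, then the print line failed. I'll continue from there.

```bash
python3 - <<'E'
from g import *
s=sense(); print(s["position"],s["ft_force"].round(1))
for a in np.linspace(201.2,127.2,8)[1:]:
    p,o=pegpose(np.radians(a),.137,-1)
    if np.linalg.norm(p-s["position"])<.003: continue
    st=movel(p,o,feed=.08,f_stop=15); s=sense(); print(round(a,1),st,round(s["time"],2),s["ft_force"].round(1),round(s["opening"],4))
    if st: break
for n in ("top","scene"): cv2.imwrite(f"pics/{n}2.png",capture(n)[:,:,::-1])
a=cv2.imread("pics/top2.png")[125:300,210:410]; cv2.imwrite("pics/topc2.png",cv2.resize(a,(685,600),interpolation=cv2.INTER_CUBIC))
a=cv2.imread("pics/scene2.png")[140:330,225:425]; cv2.imwrite("pics/scenec2.png",cv2.resize(a,(632,600),interpolation=cv2.INTER_CUBIC))
E
```

```text
[ 0.46020095 -0.05618121  0.13706204] [ 0.1  0.5 -0.2]
180.1 False 5.28 [ 0.1 -0.7 -0.8] 0.0188
169.5 False 5.62 [-0.6 -0.4 -0.6] 0.0189
158.9 False 5.95 [-0.   0.4  0.2] 0.019
148.3 False 6.28 [ 0.7 -0.7 -0.3] 0.0188
137.8 False 6.62 [ 0.4  0.2 -0.1] 0.0189
127.2 False 6.95 [-0.6 -0.6  0.3] 0.0189
```

View pics/topc2.png

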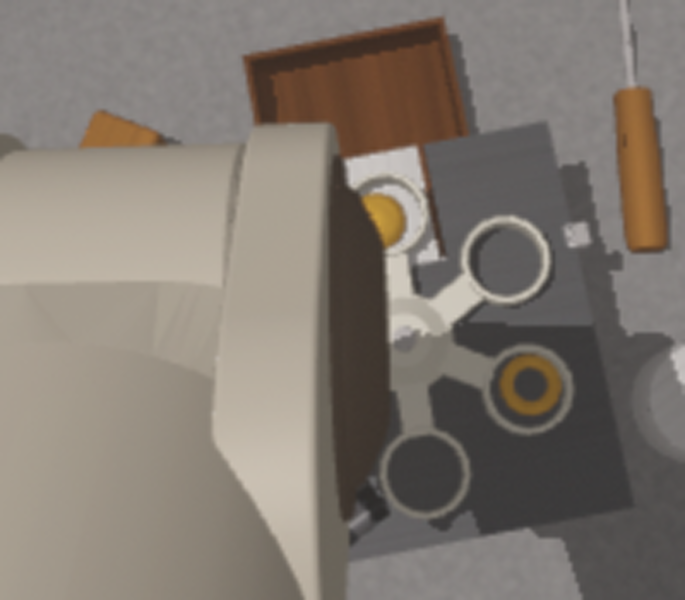

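View pics/scenec2.png

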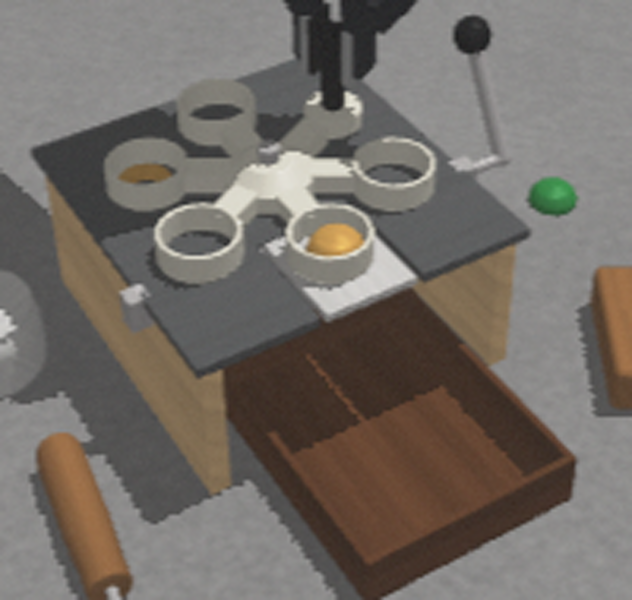

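```bash
sed -n '1,6p' m.py > m2.py; cat >> m2.py <<'E'
from g import O,YAW
c,s=np.cos(YAW),np.sin(YAW); Rm=np.array([[c,-s],[s,c]])
for n,cam,p,z in [("p-60",ct,T(507,260),.118),("pring",ct,T(528,388),.118),("p180",ct,T(425,472),.118),("stud sc",cs,S(336,239),.110),("ring",ct,T(531,384),.108)]:
    l=Rm.T@(onplane(cam,*p,z)[:2]-O); print(n,l.round(4),round(np.hypot(*l),4),round(np.degrees(np.arctan2(l[1],l[0])),1))
E
python3 m2.py
```

```text
axle [ 0.52687038 -0.04430983  0.12662852] 0.0019115475015600695
p-60 [ 0.0312 -0.0592] 0.0669 -62.3
pring [-0.0358 -0.056 ] 0.0665 -122.6
p180 [-0.0675  0.0039] 0.0676 176.7
stud sc [0.0662 0.0015] 0.0662 1.3
ring [-0.0336 -0.059 ] 0.0679 -119.6
```

The stud's centre is at stand x≈66, y≈+2 mm, inside the limits, and the ring is in its pocket. I'll wait a moment, release the peg and rise.

```bash
python3 - <<'E'
from g import *
sleep(.5); grip(.035)
s=sense(); p=s["position"]; movel([p[0],p[1],.24],feed=.15)
grip(0.0,20)
movep(W(-.05,.13,.24),rot(YAW+np.pi/2))
for n in ("top","scene","wrist"): cv2.imwrite(f"pics/{n}3.png",capture(n)[:,:,::-1])
s=sense(); print(s["time"],s["position"],s["opening"])
E
```

```text
10.1583 [0.45456283 0.07452882 0.23997249] 0.0001155904438577792
```

View pics/scene3.png

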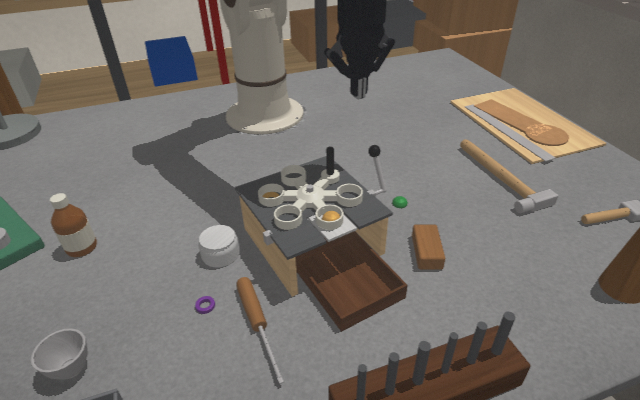

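View pics/wrist3.png

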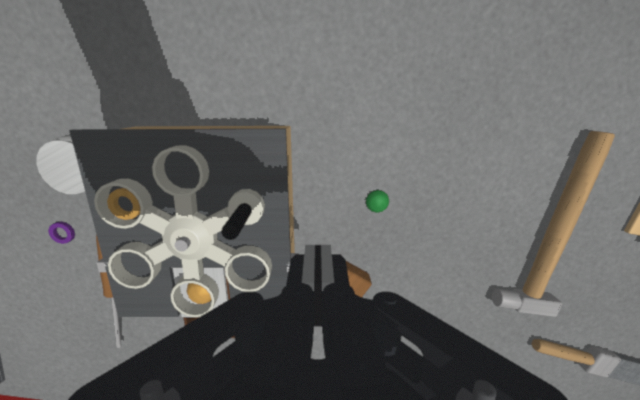

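The scene view shows the stud (330,216) in the pocket over the flap, the wheel released, and the lever ball at (374,151) still leaning back. I'll push the lever next.

```bash
python3 - <<'E'
from g import *
print(movel(W(-.05,.13,.151),feed=.12,f_stop=8))
c,s_=np.cos(YAW),np.sin(YAW)
st=movel(W(.066,.13,.151),feed=.06,f_stop=12)
s=sense(); d=s["position"][:2]-O; print(st,s["time"],"stand",c*d[0]+s_*d[1],-s_*d[0]+c*d[1],s["position"][2],s["ft_force"].round(1))
for n in ("top","scene"): cv2.imwrite(f"pics/{n}4.png",capture(n)[:,:,::-1])
a=cv2.imread("pics/scene4.png")[100:330,225:425]; cv2.imwrite("pics/scenec4.png",cv2.resize(a,(522,600),interpolation=cv2.INTER_CUBIC))
E
```

```text
False
True 12.6167 stand 0.05239020186441326 0.1300582503707969 0.14919091218863023 [0.2 0.3 0.6]
```

View pics/scenec4.png

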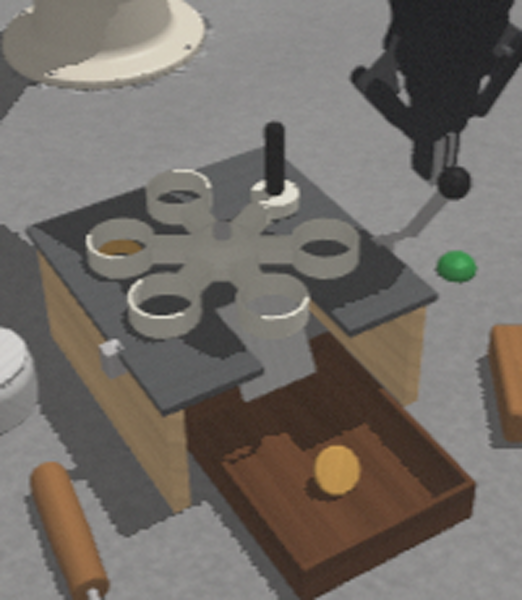

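The lever stopped at its full stroke, with the TCP at stand x≈52 mm where 53 was expected. The stud shows in the tray at about (337,470) of the crop. I'll back off, check and hand in.

```bash
python3 - <<'E'
from g import *
movel(W(.02,.13,.151),feed=.1); movel(W(.0,.13,.26),feed=.15)
movep(W(-.05,.25,.3),rot(YAW+np.pi/2)); sleep(.5)
for n in ("top","scene"): cv2.imwrite(f"pics/{n}5.png",capture(n)[:,:,::-1])
a=cv2.imread("pics/scene5.png")[140:330,225:425]; cv2.imwrite("pics/scenec5.png",cv2.resize(a,(632,600),interpolation=cv2.INTER_CUBIC))
a=cv2.imread("pics/top5.png")[125:300,210:410]; cv2.imwrite("pics/topc5.png",cv2.resize(a,(685,600),interpolation=cv2.INTER_CUBIC))
print(sense()["time"])
E
```

```text
15.2667
```

View pics/scenec5.png

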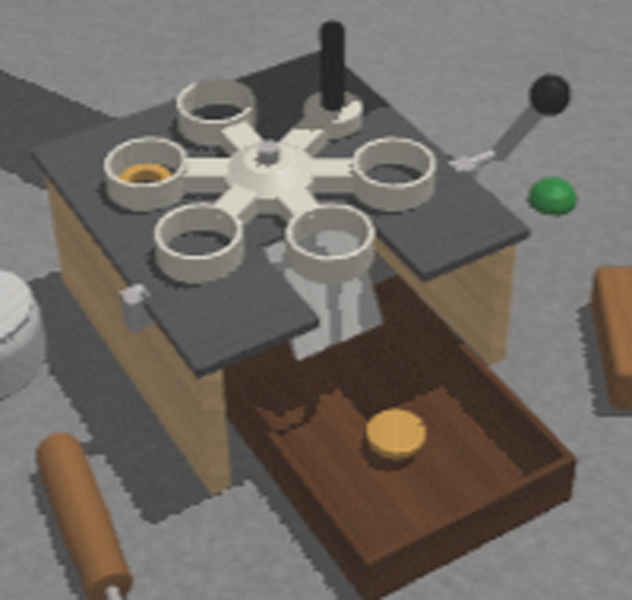

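View pics/topc5.png

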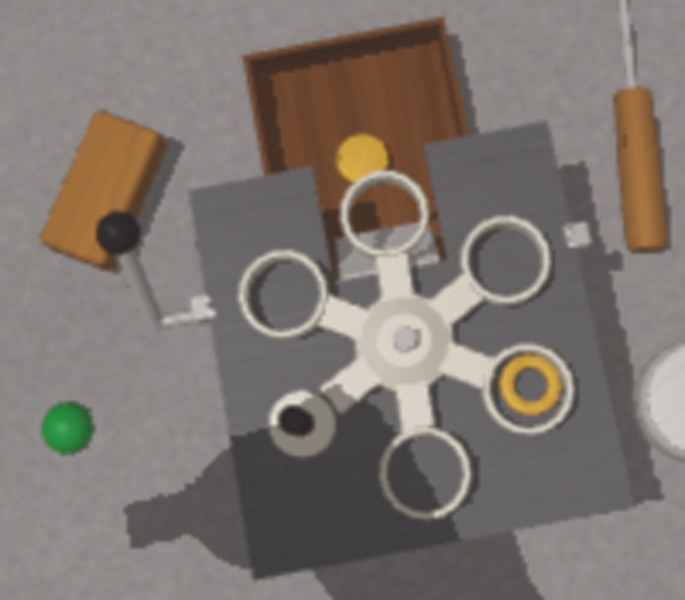

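The stud lies flat side up in the tray, and the ring is still in its pocket on the deck. The lever is fully over and the arm is clear.

```bash
cat > m3.py <<'E'
E
sed '/^for n/,$d' m2.py > m3.py; cat >> m3.py <<'E'
for n,cam,p,z in [("stud",ct,T(362,157),.02),("stud sc",cs,S(396,430),.02),("ring",ct,T(531,384),.108),("ball",ct,T(118,232),.158)]:
    print(n,(Rm.T@(onplane(cam,*p,z)[:2]-O)).round(4))
print("stud tri",tri(ct,T(362,157),cs,S(396,430)))
close_job()
E
python3 m3.py
```

```text
axle [ 0.52687038 -0.04430983  0.12662852] 0.0019115475015600695
stud [0.126  0.0041]
stud sc [0.1259 0.0017]
ring [-0.0336 -0.059 ]
ball [0.0759 0.1314]
stud tri (array([ 0.65002619, -0.0180494 ,  0.01914511]), np.float64(0.002168253132366367))
the job is handed in; nothing more can be done
```

The stud is in the catch tray, the ring is still in its pocket, and I handed the job in at about 15 s of the 45 s allowed.

**What I did:** I held the peg loosely between the fingers and turned the wheel about 74° by it. The stud came to rest about 2 mm off the flap's middle line and stayed there for well over 0.5 s before I touched the lever. I then pushed the lever with the closed fingers until it reached its stop, and moved the arm clear.

**Last checks from the pictures (stand frame):**
- **Stud:** x ≈ 126 mm, y ≈ 2–4 mm and about 19 mm above the table, inside the tray walls. It landed flat side up.
- **Ring:** about 68 mm from the axle, in its pocket on the deck.
- **Lever ball:** x ≈ 76 mm, which is the full stroke.
- **Gripper:** it did not come near the stud in any picture.

The only checks that disagreed did so slightly. The pocket stopped about 2.6° past the flap's middle, roughly 3 mm and within tolerance. Sight lines from the two cameras missed each other by about 2 mm, which is the stated calibration error.

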